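# Put the pastry tubes back on their stand by size

## Robot

A 6-joint arm with a two-finger parallel gripper is mounted at the origin on a cart in front of the work surface, level with it; the furniture and walls round the work are solid. World frame = base frame: x ahead of the robot, y to its left, z up, the work surface at z = 0. Lengths are in m, angles in rad, forces in N, time in s.
With the tool pointing down it reaches from about 0.25 to 0.725 m from the base axis. Payload 9.7 kg.
Tool frame: the origin (TCP) lies at the very end of the fingers, on their centre line; the grasp point (between the pads) lies 19 mm behind it; z points along the fingers, y is the line along which they close (so a half turn about z gives the same grasp; the last joint's range is limited). The gripper opens to 85 mm and grips with 20 to 120 N. Pads are 22 mm wide; open, the fingers measure 114 mm over their backs; the gripper's body (76 mm by 85 mm) begins 54 mm behind the grasp point. The pads swing forward as they close: fully open they stand 13 mm farther back than shut.
Start: joints at [-1.162, 0.087, 0.176, 1.66, 0, 1.571], TCP at [0.219, -0.505, 0.231] pointing down, gripper open.
Joint ranges: [-3.13, 3.13], [-0.85, 1.81], [-1.15, 1.24], [-2.2, 2.28], [-1.44, 1.52], [-3.14, 3.14]. Speed limits (rad/s): [2.22, 2.22, 2.57, 3.14, 3.14, 3.14].

## Interface

Orientations are given as a unit quaternion [x, y, z, w].
In Python, from workcell import env, grab_frame, camera_info, look_for gives the robot as it stands.
- The arm moves only by the tool arm_command, never from a script. Its argument "steps" is one flat list of numbers, 7 for each row, row after row: the turn, a rotation vector about the tool's x, y, z in rad, then the shift along the tool's x, y, z in m, then the finger opening in m, from 0 to 0.0854. A call has 1 to 12 rows; each row is the pose to reach, as a shift and turn from the pose commanded when the call began, along the tool's axes at that moment; what a row does not reach only later rows make up. A row lasts 1/12 s, in which the tool goes at most 41.7 mm and 7.16 degrees, less where a joint would pass 70% of its speed; a pose out of reach is approached as far as the arm can. A call with a gripper value outside its range is refused whole. The fingers move at their own pace and stop on an object; "grip_force" is the grip in N (left out, the last holds). Time passes only in rows, so rows that repeat a pose let the fingers close. It gives the time, the measured TCP pose, the force, the opening and the grip force at its end, in the units of the state.
- env.get_state(): the state, without advancing time (a new reading comes with each control period).
- grab_frame(name): name is "scene" or "top"; returns the picture (384x512x3 uint8, red, green, blue); there is no depth.
- camera_info(name): a dict with "fov_y" (degrees; the focal length in pixels is half the picture's height over the tangent of half this angle, whatever the lens; pixels are square), "cx", "cy" (the principal point, pixels), "D" ([k1, k2, p1, p2, k3] as OpenCV has them; the pictures are not rectified), "world_to_cam" (4x4, takes a point from world to camera coordinates). Camera axes: x right, y up, looking along -z (the intrinsics and any distortion apply to the point x, -y, -z); pixel columns grow to the right and rows downward; lengths in m; the calibration is good to about 2 mm. A picture is of the moment at which its call begins. camera_info takes no time and is no camera call.
- env.hand_in(): hands the job in; it is judged then, once.
Trained networks look in the newest picture that a camera, given by its name, has taken for a name from the list of things; names that differ only in an ending like _2 or _b are one class to them, and where a whole thing is asked for, a point or a joint stands for the part that bears it (a point fixed in the world has none). Each returns a list of dicts, best first, with "conf" (0 to 1); they miss things now and then, are a little off and sometimes report something else, mostly with a low value. They report only what shows in the picture. A call takes as long as a camera call. They do not tell look-alikes from the thing itself.
- look_for(thing, camera): "extent" ([left, top, right, bottom] in pixels, round what is visible of it).
The state is a dict: "t": time; "qpos": joint angles; "dq": joint speeds; "tau": joint torques, N m; "position": TCP position; "ee_rot": TCP orientation; "wrist_force": force on the tool from outside, world axes, zero at the start; "ft_torque": the same for the moment, N m; "finger_gap": opening from 0.0 (shut) to 1.0 (fully open); "grasp_force": force on a finger pad.
Only numpy, scipy, OpenCV 4.12 (cv2) and the standard library are available. Lean on these libraries where they do the work, as an engineer would, in place of code of your own. Each camera call takes 0.05 s, during which the arm holds its last target. There are 200 camera calls.

## Task

The four steel pastry tubes have dried on the worktop: put them back on their wooden stand in order of size, thinnest in the narrowest V-groove through to thickest in the widest. Lay each one level across both rails so that it is cradled in its own groove and sticks out about equally at both sides, and let go of it. Leave the spice jar, the salt shaker and the garlic where they are.

Things in the scene. Friction and masses are not known exactly. Their poses are not given: they have to be found in the camera images.
- stand: Fixed beech stand: two rails 293 mm long, 16 mm thick, tops 50 mm above the worktop, with four pairs of graded 90-degree V-grooves. Origin on the worktop, midway between the rails and between the outer grooves; y runs along the rails to the widest groove, x across, as the tubes lie. Rail middles are 72 mm apart at the narrowest groove, 108 at the widest. Stretchers 23 mm high join the rail ends.
- tube_thin: Thinnest of four steel pastry tubes: 20 mm in diameter, 114 mm long, about 60 g, lying on the worktop; it can roll. Origin at its centre on its axis, x along the tube. Grip it across the outside, not in the bore. Its groove is 24 mm wide at the mouth, at y = -107.5 mm in the stand's frame; seated there its axis is 52 mm above the worktop and a neighbouring tube is 38 mm away, side to side.
- tube_narrow: Second thinnest of four steel pastry tubes: 29 mm in diameter, 124 mm long, about 74 g, lying on the worktop; it can roll. Origin at its centre on its axis, x along the tube. Grip it across the outside, not in the bore. Its groove is 37 mm wide at the mouth, at y = -45 mm in the stand's frame; seated there its axis is 52 mm above the worktop and a neighbouring tube is 38 mm away, side to side.
- tube_wide: Second thickest of four steel pastry tubes: 38 mm in diameter, 136 mm long, about 87 g, lying on the worktop; it can roll. Origin at its centre on its axis, x along the tube. Grip it across the outside, not in the bore. Its groove is 50 mm wide at the mouth, at y = 26.5 mm in the stand's frame; seated there its axis is 52 mm above the worktop and a neighbouring tube is 38 mm away, side to side.
- tube_thick: Thickest of four steel pastry tubes: 48 mm in diameter, 150 mm long, about 102 g, lying on the worktop; it can roll. Origin at its centre on its axis, x along the tube. Grip it across the outside, not in the bore. Its groove is 64 mm wide at the mouth, at y = 107.5 mm in the stand's frame; seated there its axis is 52 mm above the worktop and a neighbouring tube is 38 mm away, side to side.
- spice_jar: Spice jar with a red cap, 45 mm in diameter, 106 mm tall, upright; origin at the centre of its underside. Loose, no part of the job: leave it where it is.
- salt: Salt shaker with a grey top, 44 mm in diameter, 90 mm tall, upright; origin at the centre of its underside. Loose, no part of the job: leave it where it is.
- garlic_bulb: Garlic bulb, about 60 mm across and 58 mm high; origin at the centre of its underside. Loose, no part of the job: leave it where it is.
There are look-alikes about, which are no part of the job. What is shaped like the tube_thick but orange is not meant.

How it is judged:
By the outcome, as a careful person would: the job done as asked, in the order asked, and still so for the second after the job is handed in, with the robot touching nothing.
It also fails if it takes over 112 s, if anything falls off the work surface, if the arm or the gripper's body presses on something with over 40 N, if the wrist force passes 120 N, or if a joint passes its speed limit or range.

## Working session

There is one attempt and no reset: what is moved stays moved. The work goes in short steps, Python scripts to look and compute and a tool call to move; the robot and the scene stay as the last step left them, time stands still between calls to the robot, and variables do not carry over. Pictures are saved under pics/ and viewed, at most 14 in all, crops included, and the job is handed in when it is done.

Besides the shell and the picture viewer there is one more tool, called after "Call:" as name(argument=value, ...) on one line, values as JSON. arm_command: Moves the arm, as the interface text tells. Its arguments: {"type":"object","properties":{"steps":{"type":"array","items":{"type":"number"}},"grip_force":{"type":"number"}},"required":["steps"]}

```bash
ls; mkdir -p pics; python3 - <<'E'
from workcell import env, grab_frame, camera_info, look_for
import cv2, numpy as np
s=env.get_state(); print({k:np.round(v,3).tolist() for k,v in s.items()})
for n in("scene","top"):
    f=grab_frame(n); cv2.imwrite(f"pics/{n}0.png",f[:,:,::-1]); ci=camera_info(n); print(n,{k:np.round(v,4).tolist() for k,v in ci.items()})
for t in "stand tube_thin tube_narrow tube_wide tube_thick".split():
    print(t,[(np.round(d["extent"]).tolist(),round(d["conf"],2)) for d in look_for(t,"top")])
E
```

```text
pics
{'t': 0.0, 'qpos': [-1.162, 0.087, 0.175, 1.66, -0.0, 1.571], 'dq': [-0.0, 0.001, -0.0, -0.001, -0.001, 0.001], 'tau': [-0.005, -52.039, 46.48, 0.016, -0.0, -0.0], 'position': [0.219, -0.504, 0.231], 'ee_rot': [0.979, 0.203, -0.0, -0.001], 'wrist_force': [1.453, -0.008, -0.558], 'ft_torque': [-0.045, 0.016, 0.002], 'grasp_force': 0.0, 'finger_gap': 1.001}
scene {'fov_y': 57.5397, 'cx': 252.6979, 'cy': 193.8118, 'D': [-0.1, 0.0, 0.0, 0.0, 0.0], 'world_to_cam': [[-0.9042, -0.4264, 0.0222, 0.5601], [0.2332, -0.4496, 0.8622, -0.1246], [-0.3577, 0.7849, 0.506, -0.7499], [0.0, 0.0, 0.0, 1.0]]}
top {'fov_y': 57.3216, 'cx': 259.0321, 'cy': 189.4113, 'D': [-0.1068, 0.0, 0.0, 0.0, 0.0], 'world_to_cam': [[0.0203, -0.9998, -0.008, 0.0901], [0.9938, 0.0193, 0.1098, -0.5616], [-0.1096, -0.0102, 0.9939, -0.9527], [0.0, 0.0, 0.0, 1.0]]}
stand [([326.0, 180.0, 430.0, 222.0], 0.56)]
tube_thin [([191.0, 172.0, 230.0, 177.0], 0.71), ([160.0, 208.0, 198.0, 257.0], 0.26)]
tube_narrow [([257.0, 136.0, 282.0, 174.0], 0.73)]
tube_wide [([327.0, 178.0, 433.0, 222.0], 0.65), ([233.0, 211.0, 268.0, 256.0], 0.62), ([304.0, 120.0, 324.0, 136.0], 0.3)]
tube_thick [([324.0, 232.0, 345.0, 289.0], 0.74), ([161.0, 207.0, 197.0, 258.0], 0.68)]
```

```bash
python3 - <<'E'
import cv2
a=cv2.imread("pics/top0.png")[90:320,130:470]
cv2.imwrite("pics/top0c.png",cv2.resize(a,(800,541),interpolation=cv2.INTER_CUBIC))
E
```

```text
(no output)
```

View pics/top0c.png

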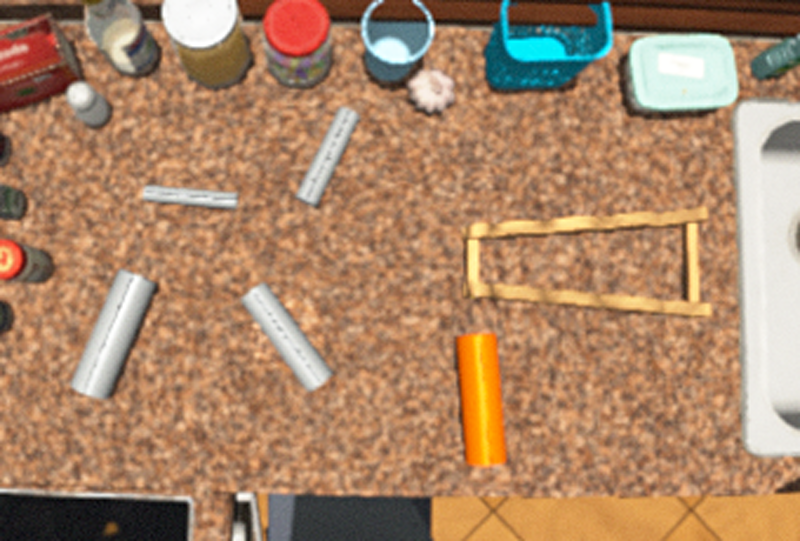

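View pics/scene0.png

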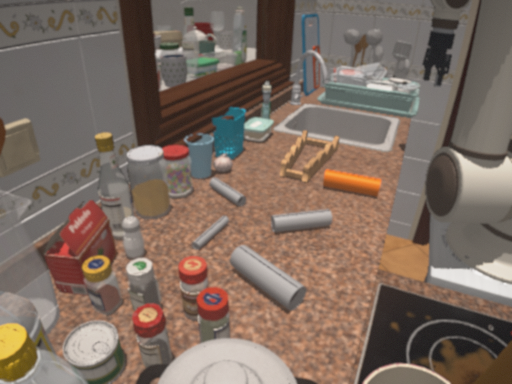

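The top crop shows four grey tubes: thin at (190,197), narrow (328,157), wide (287,337) and thick (113,335). The stand is at (590,262) with its narrow end to the left, and the orange look-alike is at (482,400). Next I fit their poses by matching silhouettes in both cameras.

```bash
cat > h.py <<'E'
import numpy as np, cv2
from scipy.optimize import minimize
from scipy.spatial.transform import Rotation as R
from workcell import env, grab_frame, camera_info, look_for
D=dict(thin=(.010,.114),narrow=(.0145,.124),wide=(.019,.136),thick=(.024,.150))
GY=dict(thin=-.1075,narrow=-.045,wide=.0265,thick=.1075)
S=4
def proj(n,P):
    c=camera_info(n); M=np.array(c["world_to_cam"]); q=np.asarray(P)@M[:3,:3].T+M[:3,3]; q=q*[1,-1,-1]
    f=192/np.tan(np.radians(c["fov_y"])/2); K=np.array([[f,0,c["cx"]],[0,f,c["cy"]],[0,0,1]])
    return cv2.projectPoints(q,np.zeros(3),np.zeros(3),K,np.array(c["D"]))[0][:,0]
def unproj(n,uv,z):
    g=minimize(lambda p:np.sum((proj(n,[[p[0],p[1],z]])[0]-uv)**2),[.5,0.],method="Nelder-Mead",options=dict(xatol=1e-5,fatol=1e-4)); return g.x
def hull(img,n,P):
    h=cv2.convexHull(((proj(n,P)+.5)*S-.5).astype(np.float32)); cv2.fillConvexPoly(img,np.round(h*16).astype(np.int32),1,shift=4)
def cyl(r,L,x,y,z,yaw):
    a=np.linspace(0,2*np.pi,40); p=np.concatenate([np.c_[0*a+s*L/2,r*np.cos(a),r*np.sin(a)] for s in(-1,1)])
    return R.from_euler("z",yaw).apply(p)+[x,y,z]
def box(x0,x1,y0,y1,z0,z1): return np.array([[x,y,z] for x in(x0,x1) for y in(y0,y1) for z in(z0,z1)])
def standparts():
    o=[]
    for s in(-1,1):
        b=[]
        for y in(-.1465,.1465):
            m=s*(.045+y*.018/.215)
            b+=[[m+d,y,z] for d in(-.008,.008) for z in(0,.05)]
        o.append(np.array(b))
    for y in(-.1465,.1465):
        w=.045+y*.018/.215; yy=sorted([y,y-np.sign(y)*.012]); o.append(box(-w,w,*yy,0,.023))
    return o
def sim(n,parts):
    m=np.zeros((384*S,512*S),np.uint8)
    for p in parts: hull(m,n,p)
    return cv2.resize(m.astype(np.float32),(512,384),interpolation=cv2.INTER_AREA)
def fit(x0,model,masks,step=(.006,.006,.06)):
    def cost(v): 
        t=0
        for n,m in masks.items():
            s=sim(n,model(v)); t+=1-np.minimum(s,m).sum()/np.maximum(s,m).sum()
        return t/len(masks)
    s=np.array([x0]+[np.array(x0)+np.eye(3)[i]*step[i] for i in range(3)])
    g=minimize(cost,x0,method="Nelder-Mead",options=dict(initial_simplex=s,xatol=1e-4,fatol=1e-4,maxiter=120)); return g.x,g.fun
def down(yaw): # tool down, tool x at yaw
    return R.from_matrix(np.array([[np.cos(yaw),np.sin(yaw),0],[np.sin(yaw),-np.cos(yaw),0],[0,0,-1]]))
def rel(x,y,z,yaw):
    s=env.get_state(); R0=R.from_quat(s["ee_rot"]); 
    print("t",round(s["t"],2),"pos",np.round(s["position"],4),"gap",round(s["finger_gap"],3),"F",np.round(s["wrist_force"],1),"grasp",round(s["grasp_force"],1))
    return np.round(np.r_[(R0.inv()*down(yaw)).as_rotvec(),R0.inv().apply(np.array([x,y,z])-s["position"])],4).tolist()
def greymask(im,uv,w):
    hsv=cv2.cvtColor(im,cv2.COLOR_BGR2HSV); m=((hsv[...,1]<50)&(hsv[...,2]>75)).astype(np.uint8)
    b=np.zeros_like(m); u,v=map(int,uv); b[max(v-w,0):v+w,max(u-w,0):u+w]=1; m=m*b
    m=cv2.morphologyEx(m,cv2.MORPH_CLOSE,np.ones((3,3)))
    _,l,st,_=cv2.connectedComponentsWithStats(m); k=1+np.argmax(st[1:,4]); return (l==k).astype(np.float32)
def woodmask(im,x0,y0,x1,y1):
    hsv=cv2.cvtColor(im,cv2.COLOR_BGR2HSV); m=((hsv[...,0]>13)&(hsv[...,0]<28)&(hsv[...,1]>85)&(hsv[...,2]>120)).astype(np.uint8)
    b=np.zeros_like(m); b[y0:y1,x0:x1]=1; return cv2.medianBlur(m*b,3).astype(np.float32)
E
cat > m.py <<'E'
from h import *
T=cv2.imread("pics/top0.png"); Sc=cv2.imread("pics/scene0.png")
uv=dict(thin=(211,174),narrow=(269,155),wide=(252,233),thick=(179,232))
ov=cv2.resize(T,None,fx=1,fy=1).copy(); ms=np.zeros((384,512))
for k,p in uv.items():
    r,L=D[k]; m=greymask(T,p,36); ms+=m
    ys,xs=np.nonzero(m); ex=np.polyfit if 0 else None
    c=np.array([xs.mean(),ys.mean()]); w,V=np.linalg.eigh(np.cov(xs,ys)); d=V[:,1]*15
    a,b=unproj("top",c-d,r),unproj("top",c+d,r); x0=[*((a+b)/2),np.arctan2(*(b-a)[::-1])]
    mod=lambda v:[cyl(r,L,v[0],v[1],r,v[2])]
    f1,c1=fit(x0,mod,{"top":m})
    q=proj("scene",[[f1[0],f1[1],r]])[0]; m2=greymask(Sc,q,48)
    f2,c2=fit(f1,mod,{"scene":m2})
    print(k,"top",np.round(f1,4),round(c1,3),"scene",np.round(f2,4),round(c2,3))
for n,im,bb in(("top",T,(315,165,445,235)),("scene",Sc,(270,125,350,190))):
    m=woodmask(im,*bb); ms2=m
    mod=lambda v:[R.from_euler("z",v[2]).apply(p)+[v[0],v[1],0] for p in standparts()]
    if n=="top": f0=[*unproj("top",(379,201),.03),np.pi+.03]
    f,c=fit(f0,mod,{n:m}); f0=f
    print("stand",n,np.round(f,4),round(c,3),m.sum())
    o=im.copy(); 
    if n=="top": o[(m+ms)>0]=(255,0,0)
    else: o[m>0]=(255,0,0)
    if n=="top":
        o=cv2.resize(o[130:270,150:450],(800,373),interpolation=cv2.INTER_NEAREST); cv2.imwrite("pics/ov.png",o)
E
python3 m.py
```

```text
thin top [0.6062 0.2417 1.4937] 0.092 scene [0.6062 0.2417 1.4937] 1.0
narrow top [0.6586 0.0748 2.7135] 0.064 scene [0.6606 0.0751 2.6989] 0.741
wide top [ 0.4387  0.1207 -2.4811] 0.064 scene [ 0.4393  0.121  -2.466 ] 0.049
thick top [0.4372 0.3277 2.7693] 0.042 scene [0.4395 0.3281 2.7665] 0.032
stand top [ 0.5349 -0.2386  3.1438] 0.262 2058.0
stand scene [ 0.5386 -0.2458  3.1611] 0.486 915.0
```

View pics/ov.png

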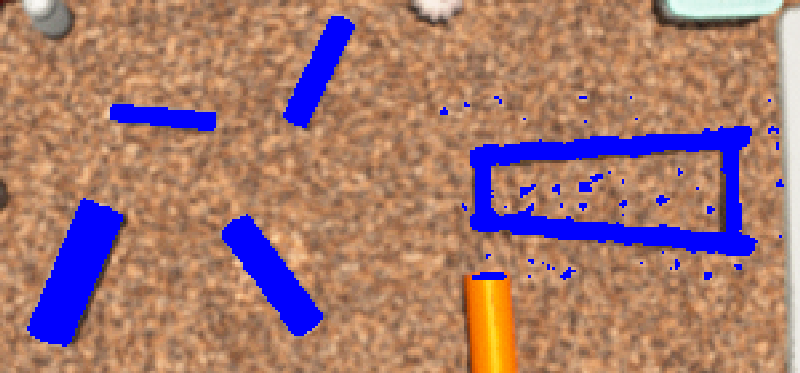

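Blue shows clean masks on all four tubes, and specks around the stand mask. I'll keep only the stand's connected component and refit.

```bash
cat > m2.py <<'E'
from h import *
T=cv2.imread("pics/top0.png"); Sc=cv2.imread("pics/scene0.png")
mod=lambda v:[R.from_euler("z",v[2]).apply(p)+[v[0],v[1],0] for p in standparts()]
M={};outs=[]
for n,im,bb in(("top",T,(315,165,445,235)),("scene",Sc,(270,125,350,190))):
    m=woodmask(im,*bb).astype(np.uint8); _,l,st,_=cv2.connectedComponentsWithStats(m); M[n]=(l==1+np.argmax(st[1:,4])).astype(np.float32)
for ns in(["top"],["scene"],["top","scene"]):
    f,c=fit([.535,-.239,3.144],mod,{n:M[n] for n in ns},(.01,.01,.08)); print(ns,np.round(f,4),round(c,3))
for n,im,bb in(("top",T,(315,165,445,235)),("scene",Sc,(270,125,350,190))):
    x0,y0,x1,y1=bb; o=cv2.resize(im[y0:y1,x0:x1],None,fx=5,fy=5,interpolation=cv2.INTER_CUBIC)
    for p in mod(f):
        h=cv2.convexHull(proj(n,p).astype(np.float32)); cv2.polylines(o,[np.round((h-[x0,y0]+.5)*5).astype(np.int32)],True,(255,0,0),1)
    for k,y in GY.items():
        q=proj(n,R.from_euler("z",f[2]).apply([[-.07,y,.05],[.07,y,.05]])+[f[0],f[1],0]); q=np.round((q-[x0,y0]+.5)*5).astype(int); cv2.line(o,q[0].tolist(),q[1].tolist(),(0,255,0),1)
    outs.append(cv2.copyMakeBorder(o,0,0,0,650-o.shape[1],cv2.BORDER_CONSTANT))
o=np.vstack(outs); print(o.shape); cv2.imwrite("pics/st.png",cv2.resize(o,None,fx=.88,fy=.88))
E
python3 m2.py
```

```text
['top'] [ 0.5349 -0.2392  3.1466] 0.183
['scene'] [ 0.5389 -0.2458  3.1638] 0.448Traceback (most recent call last):
  File "m2.py", line 8, in <module>
    f,c=fit([.535,-.239,3.144],mod,{n:M[n] for n in ns},(.01,.01,.08)); print(ns,np.round(f,4),round(c,3))
        ~~~^^^^^^^^^^^^^^^^^^^^^^^^^^^^^^^^^^^^^^^^^^^^^^^^^^^^^^^^^^^
  File "h.py", line 42, in fit
    g=minimize(cost,x0,method="Nelder-Mead",options=dict(initial_simplex=s,xatol=1e-4,fatol=1e-4,maxiter=120)); return g.x,g.fun
    res = _minimize_neldermead(fun, x0, args, callback, bounds=bounds,
                               **options)
    fxr = func(xr)
    fx = function(np.copy(x), *(wrapper_args + args))
  File "h.py", line 39, in cost
    s=sim(n,model(v)); t+=1-np.minimum(s,m).sum()/np.maximum(s,m).sum()
  File "h.py", line 33, in sim
    for p in parts: hull(m,n,p)
                    ~~~~^^^^^^^
  File "h.py", line 15, in hull
    h=cv2.convexHull(((proj(n,P)+.5)*S-.5).astype(np.float32)); cv2.fillConvexPoly(img,np.round(h*16).astype(np.int32),1,shift=4)
                       ~~~~^^^^^
  File "h.py", line 9, in proj
    c=camera_info(n); M=np.array(c["world_to_cam"]); q=np.asarray(P)@M[:3,:3].T+M[:3,3]; q=q*[1,-1,-1]
ValueError: time passes only in moves, steps and waits
```

```bash
sed -i 's/^D=dict/_C={}\ndef cinfo(n):\n    if n not in _C: _C[n]=camera_info(n)\n    return _C[n]\nD=dict/; s/c=camera_info(n);/c=cinfo(n);/' h.py
sed -i 's/^for ns in.*/for ns in(["top"],):/' m2.py; python3 m2.py
```

```text
['top'] [ 0.5349 -0.2392  3.1466] 0.183
(675, 650, 3)
```

View pics/st.png

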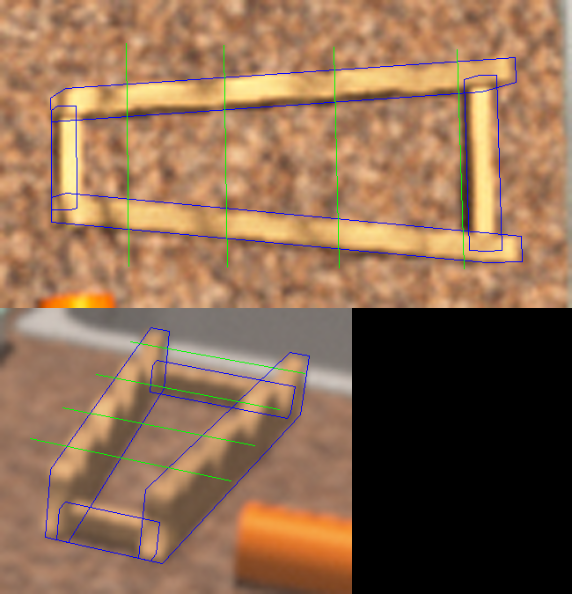

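The rails match in the top view, but the narrow end looks a few mm short, and I can't see where the grooves lie along the rail. I'll look closer at the notches.

```bash
python3 - <<'E'
import cv2,numpy as np
a=cv2.imread("pics/scene0.png")[128:186,275:345]; b=cv2.imread("pics/top0.png")[170:230,318:440]
f=lambda x,s:cv2.resize(x,None,fx=s,fy=s,interpolation=cv2.INTER_CUBIC)
A=f(a,5);B=f(b,5); w=610
o=np.vstack([cv2.copyMakeBorder(A,0,0,0,w-A.shape[1],cv2.BORDER_CONSTANT),B]); o=np.clip((o.astype(float)-60)*1.4,0,255).astype(np.uint8)
cv2.imwrite("pics/z.png",cv2.resize(o,None,fx=1,fy=1)); print(o.shape)
E
```

```text
(590, 610, 3)
```

View pics/z.png

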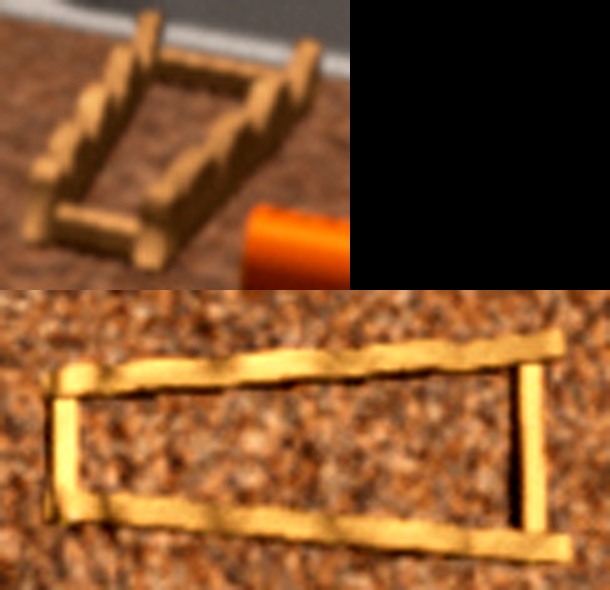

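```bash
cat > g.py <<'E'
from h import *
T=cv2.imread("pics/top0.png").astype(np.float32)
lum=T.mean(2)
H={"thin":.012,"narrow":.0185,"wide":.025,"thick":.032}
def prof(y):
    z=np.full_like(y,.05); c=np.zeros(len(y),int)
    for k in GY:
        d=y-GY[k]; i=np.abs(d)<H[k]; z[i]=.05-(H[k]-np.abs(d[i])); c[i]=np.where(d[i]<0,1,2)
    return z,c
y=np.arange(-.135,.139,.001); z,c=prof(y); A=np.eye(3)[c]
for s in(-1,1):
    best=[]
    for dx in(-.002,0,.002):
        for y0 in np.arange(-.262,-.2,.001):
            w=0
            p=np.c_[s*(.045+y*.018/.215)+dx*0,y,z]; P=R.from_euler("z",3.1466).apply(p)+[.5349+dx,y0,0]
            q=proj("top",P).astype(np.float32); v=cv2.remap(cv2.GaussianBlur(lum,(0,0),.6),q[:,:1],q[:,1:],cv2.INTER_LINEAR)[:,0]
            B=cv2.GaussianBlur(A.astype(np.float32),(1,0),0) if 0 else A
            co=np.linalg.lstsq(A,v,rcond=None)[0]; best.append((1-np.var(v-A@co)/np.var(v),y0,dx,co))
    best.sort(key=lambda b:-b[0])
    for b in best[:5]: print(s,np.round(b[0],3),round(b[1],4),b[2],np.round(b[3]))
E
python3 g.py
cat >> g.py <<'E'
# fit with asymmetric ends: rail range [lo,hi] given origin
E
python3 - <<'E'
import sys; sys.path.insert(0,".")
from h import *
import cv2
# rail-end edges: wood colour along each rail's top beyond the ends
T=cv2.imread("pics/top0.png"); 
b=T[...,0].astype(np.float32)/T.sum(2)
y=np.arange(-.17,.18,.003)
for s in(-1,1):
    P=R.from_euler("z",3.1466).apply(np.c_[s*(.045+y*.018/.215),y,0*y+.05])+[.5349,-.2392,0]
    q=proj("top",P).astype(np.float32); v=cv2.remap(T,q[:,:1],q[:,1:],cv2.INTER_LINEAR)[:,0].mean(1)
    print(s,[(int(a*1000),int(c)) for a,c in zip(y,v) if abs(a)>.12])
E
```

```text
-1 0.581 -0.231 -0.002 [200. 171. 177.]
-1 0.581 -0.232 -0.002 [199. 169. 178.]
-1 0.576 -0.23 -0.002 [200. 173. 176.]
-1 0.572 -0.233 -0.002 [198. 168. 179.]
-1 0.566 -0.229 -0.002 [200. 175. 174.]
1 0.557 -0.234 -0.002 [188. 155. 178.]
1 0.551 -0.235 -0.002 [187. 155. 179.]
1 0.549 -0.233 -0.002 [189. 156. 176.]
1 0.549 -0.233 0 [188. 158. 179.]
1 0.544 -0.234 0 [187. 157. 181.]
-1 [(-170, 149), (-167, 136), (-164, 136), (-161, 136), (-158, 137), (-155, 162), (-152, 152), (-149, 132), (-146, 163), (-143, 202), (-139, 215), (-136, 213), (-133, 209), (-130, 202), (-127, 188), (-124, 156), (-121, 131), (121, 167), (124, 169), (127, 168), (130, 169), (133, 180), (136, 188), (139, 188), (142, 169), (145, 132), (148, 117), (151, 116), (154, 125), (157, 143), (160, 155), (163, 157), (166, 151), (169, 135), (172, 141), (175, 155), (178, 153)]
1 [(-170, 115), (-167, 105), (-164, 117), (-161, 132), (-158, 123), (-155, 118), (-152, 131), (-149, 136), (-146, 164), (-143, 191), (-139, 201), (-136, 203), (-133, 196), (-130, 186), (-127, 175), (-124, 150), (-121, 128), (121, 170), (124, 175), (127, 181), (130, 188), (133, 194), (136, 203), (139, 202), (142, 180), (145, 151), (148, 132), (151, 132), (154, 145), (157, 149), (160, 142), (163, 129), (166, 119), (169, 109), (172, 111), (175, 125), (178, 141)]<stdin>:6: RuntimeWarning: invalid value encountered in divide
```

Groove shading puts the stand origin at about y = -0.2325, with the rails extending further at the wide end. So I take the stand at (0.534, -0.2325) with yaw about pi. Starting with the thin tube.

```bash
python3 -c "
from h import *
print(rel(.606,.2417,.12,1.494))"
```

```text
t 0.35 pos [ 0.2186 -0.5046  0.2311] gap 0.999 F [-1.3 -0.9 -0.4] grasp 0.0
[-0.0003, -0.0002, -1.0852, 0.6521, -0.5308, 0.1113]
```

Call:
arm_command(steps=[0,0,-1.085,0.652,-0.531,0.111,0.05,0,0,-1.085,0.652,-0.531,0.111,0.05,0,0,-1.085,0.652,-0.531,0.111,0.05,0,0,-1.085,0.652,-0.531,0.111,0.05,0,0,-1.085,0.652,-0.531,0.111,0.05,0,0,-1.085,0.652,-0.531,0.111,0.05,0,0,-1.085,0.652,-0.531,0.111,0.05,0,0,-1.085,0.652,-0.531,0.111,0.05,0,0,-1.085,0.652,-0.531,0.111,0.05,0,0,-1.085,0.652,-0.531,0.111,0.05,0,0,-1.085,0.652,-0.531,0.111,0.05,0,0,-1.085,0.652,-0.531,0.111,0.05], grip_force=40)

```text
t: 1.35
position: [0.4474, -0.0626, 0.1659]
ee_rot: [0.734, 0.679, 0.0, 0.0]
wrist_force: [0.6, -0.7, 0.5]
finger_gap: 0.586
grasp_force: 0.0
```

```bash
python3 -c "
from h import *
print(rel(.606,.2417,.12,1.494))"
```

```text
t 1.35 pos [ 0.4474 -0.0626  0.1659] gap 0.586 F [ 0.6 -0.7  0.5] grasp 0.0
[0.0009, 0.0001, -0.0001, 0.3156, 0.1347, 0.046]
```

Call:
arm_command(steps=[0,0,0,0.316,0.135,0.046,0.05,0,0,0,0.316,0.135,0.046,0.05,0,0,0,0.316,0.135,0.046,0.05,0,0,0,0.316,0.135,0.046,0.05,0,0,0,0.316,0.135,0.046,0.05,0,0,0,0.316,0.135,0.046,0.05,0,0,0,0.316,0.135,0.046,0.05,0,0,0,0.316,0.135,0.046,0.05,0,0,0,0.316,0.135,0.046,0.05,0,0,0,0.316,0.135,0.046,0.05,0,0,0,0.316,0.135,0.046,0.05,0,0,0,0.316,0.135,0.046,0.05])

```text
t: 2.35
position: [0.6055, 0.2394, 0.1199]
ee_rot: [0.734, 0.679, -0.0, -0.0]
wrist_force: [-0.0, -0.1, -0.1]
finger_gap: 0.584
grasp_force: 0.0
```

```bash
python3 -c "
from h import *
print(rel(.606,.2417,.003,1.494))"
```

```text
t 2.35 pos [0.6055 0.2394 0.1199] gap 0.584 F [-0.  -0.1 -0.1] grasp 0.0
[-0.0004, 0.0004, -0.0004, 0.0023, 0.0004, 0.1169]
```

Call:
arm_command(steps=[0,0,0,0.002,0,0.035,0.05,0,0,0,0.002,0,0.07,0.05,0,0,0,0.002,0,0.098,0.05,0,0,0,0.002,0,0.117,0.05,0,0,0,0.002,0,0.117,0.05,0,0,0,0.002,0,0.117,0.05,0,0,0,0.002,0,0.117,0.01,0,0,0,0.002,0,0.117,0.01,0,0,0,0.002,0,0.117,0.01,0,0,0,0.002,0,0.117,0.01,0,0,0,0.002,0,0.117,0.01,0,0,0,0.002,0,0.117,0.01], grip_force=40)

```text
t: 3.35
position: [0.607, 0.2422, 0.0053]
ee_rot: [0.734, 0.679, 0.001, 0.001]
wrist_force: [-0.7, -1.9, 6.5]
finger_gap: 0.216
grasp_force: 39.0
```

Call:
arm_command(steps=[0,0,0,0,0,-0.01,0.01,0,0,0,0,0,-0.03,0.01,0,0,0,0,0,-0.06,0.01,0,0,0,0,0,-0.1,0.01,0,0,0,0,0,-0.14,0.01,0,0,0,0,0,-0.14,0.01,0,0,0,0,0,-0.14,0.01])

```text
t: 3.93
position: [0.6074, 0.2426, 0.1474]
ee_rot: [0.734, 0.679, 0.003, 0.001]
wrist_force: [1.0, -0.4, -1.3]
finger_gap: 0.214
grasp_force: 39.3
```

```bash
python3 - <<'E'
from h import *
print(rel(.534,-.125,.12,.005))
a=grab_frame("scene")[:,:,::-1]; p=proj("scene",[env.get_state()["position"]])[0].astype(int); print(p)
x,y=max(p[0]-70,0),max(p[1]-60,0)
cv2.imwrite("pics/g1.png",cv2.resize(a[y:y+110,x:x+140],None,fx=5,fy=5,interpolation=cv2.INTER_CUBIC))
E
```

```text
t 3.93 pos [0.6074 0.2426 0.1474] gap 0.214 F [ 1.  -0.4 -1.3] grasp 39.3
[0.0026, -0.0069, 1.4888, -0.3723, -0.0451, 0.026]
[208 177]
```

View pics/g1.png

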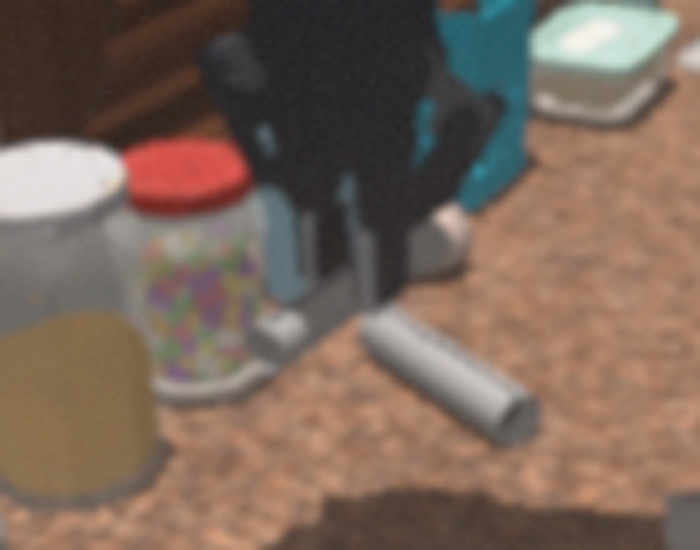

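Call:
arm_command(steps=[0.003,-0.007,1.489,-0.372,-0.045,0.026,0.01,0.003,-0.007,1.489,-0.372,-0.045,0.026,0.01,0.003,-0.007,1.489,-0.372,-0.045,0.026,0.01,0.003,-0.007,1.489,-0.372,-0.045,0.026,0.01,0.003,-0.007,1.489,-0.372,-0.045,0.026,0.01,0.003,-0.007,1.489,-0.372,-0.045,0.026,0.01,0.003,-0.007,1.489,-0.372,-0.045,0.026,0.01,0.003,-0.007,1.489,-0.372,-0.045,0.026,0.01,0.003,-0.007,1.489,-0.372,-0.045,0.026,0.01,0.003,-0.007,1.489,-0.372,-0.045,0.026,0.01,0.003,-0.007,1.489,-0.372,-0.045,0.026,0.01,0.003,-0.007,1.489,-0.372,-0.045,0.026,0.01])

```text
t: 4.98
position: [0.5312, -0.1263, 0.1153]
ee_rot: [1.0, -0.002, -0.005, 0.001]
wrist_force: [-0.4, -0.9, -0.0]
finger_gap: 0.217
grasp_force: 39.4
```

Call:
arm_command(steps=[0,0,0,0,0,0,0.01,0,0,0,0,0,0,0.01,0,0,0,0,0,0,0.01])

```text
t: 5.23
position: [0.5321, -0.1251, 0.1161]
ee_rot: [1.0, 0.004, -0.004, 0.001]
wrist_force: [-0.6, -0.5, -0.8]
finger_gap: 0.214
grasp_force: 39.4
```

```bash
python3 - <<'E'
from h import *
print(rel(.534,-.125,.05,.005))
a=grab_frame("top")[:,:,::-1]
cv2.imwrite("pics/p1.png",cv2.resize(a[150:250,300:440],None,fx=5,fy=5,interpolation=cv2.INTER_CUBIC))
E
```

```text
t 5.23 pos [ 0.5321 -0.1251  0.1161] gap 0.214 F [-0.6 -0.5 -0.8] grasp 39.4
[0.002, 0.0077, 0.0039, 0.0024, -0.0003, 0.0661]
```

View pics/p1.png

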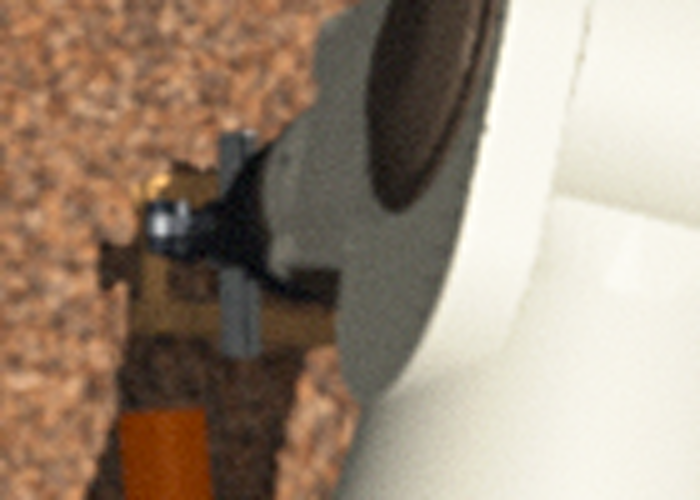

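The top view shows the thin tube held over the narrow end of the stand, about (240,245), square across both rails. Lowering it now.

Call:
arm_command(steps=[0.002,0.007,0.004,0.002,0,0.03,0.01,0.002,0.007,0.004,0.002,0,0.05,0.01,0.002,0.007,0.004,0.002,0,0.06,0.01,0.002,0.007,0.004,0.002,0,0.064,0.01,0.002,0.007,0.004,0.002,0,0.066,0.01,0.002,0.007,0.004,0.002,0,0.066,0.01,0.002,0.007,0.004,0.002,0,0.066,0.01])

```text
t: 5.87
position: [0.5347, -0.1257, 0.052]
ee_rot: [1.0, 0.001, 0.001, 0.0]
wrist_force: [-0.6, 0.3, -0.3]
finger_gap: 0.213
grasp_force: 39.4
```

Call:
arm_command(steps=[0,0,0,0,0,0.002,0.01,0,0,0,0,0,0.003,0.01,0,0,0,0,0,0.004,0.01,0,0,0,0,0,0.004,0.01])

```text
t: 6.2
position: [0.5352, -0.1251, 0.05]
ee_rot: [1.0, 0.001, 0.002, -0.0]
wrist_force: [-5.0, 6.2, 16.6]
finger_gap: 0.217
grasp_force: 41.2
```

Call:
arm_command(steps=[0,0,0,0,0,0.002,0.036,0,0,0,0,0,0.002,0.036,0,0,0,0,0,0.002,0.036,0,0,0,0,0,0.002,0.036,0,0,0,0,0,-0.02,0.036,0,0,0,0,0,-0.05,0.036,0,0,0,0,0,-0.09,0.036,0,0,0,0,0,-0.12,0.055,0,0,0,0,0,-0.12,0.055])

```text
t: 6.95
position: [0.5361, -0.1261, 0.1737]
ee_rot: [1.0, 0.0, 0.005, 0.001]
wrist_force: [1.0, -0.3, 0.6]
finger_gap: 0.646
grasp_force: 0.0
```

```bash
python3 - <<'E'
from h import *
print(rel(.659,.075,.12,2.71))
E
```

```text
t 6.95 pos [ 0.5361 -0.1261  0.1737] gap 0.646 F [ 1.  -0.3  0.6] grasp 0.0
[0.0131, 0.0006, -2.7093, 0.1225, -0.2012, 0.0544]
```

Call:
arm_command(steps=[0,0,-2.709,0.122,-0.201,0.0,0.06,0,0,-2.709,0.122,-0.201,0.0,0.06,0,0,-2.709,0.122,-0.201,0.0,0.06,0,0,-2.709,0.122,-0.201,0.0,0.06,0,0,-2.709,0.122,-0.201,0.0,0.06,0,0,-2.709,0.122,-0.201,0.0,0.06,0,0,-2.709,0.122,-0.201,0.0,0.06,0,0,-2.709,0.122,-0.201,0.0,0.06,0,0,-2.709,0.122,-0.201,0.0,0.06,0,0,-2.709,0.122,-0.201,0.0,0.06,0,0,-2.709,0.122,-0.201,0.0,0.06,0,0,-2.709,0.122,-0.201,0.0,0.06])

```text
t: 7.95
position: [0.6559, 0.0755, 0.1665]
ee_rot: [0.729, 0.684, -0.0, 0.0]
wrist_force: [0.0, -0.2, -0.7]
finger_gap: 0.7
grasp_force: 0.0
```

```bash
python3 - <<'E'
from h import *
print(rel(.659,.075,.12,2.71))
a=grab_frame("top")[:,:,::-1]; cv2.imwrite("pics/t1.png",a)
b=grab_frame("scene")[:,:,::-1]; cv2.imwrite("pics/s1.png",b)
f=lambda x:cv2.resize(x,(600,300),interpolation=cv2.INTER_CUBIC)
cv2.imwrite("pics/p2.png",np.vstack([f(a[165:235,310:450]),f(b[120:190,240:380])]))
E
```

```text
t 7.95 pos [0.6559 0.0755 0.1665] gap 0.7 F [ 0.  -0.2 -0.7] grasp 0.0
[-0.0002, 0.0004, -1.203, -0.0003, 0.0032, 0.0465]
```

View pics/p2.png

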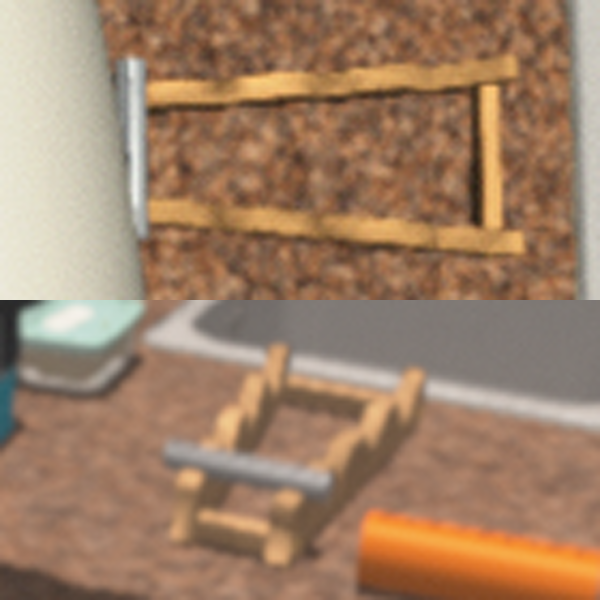

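The thin tube is seated level in the first groove, at (245,470) in the lower panel. I'll fit its seated pose to calibrate the remaining placements.

```bash
python3 - <<'E'
from h import *
b=cv2.imread("pics/s1.png"); r,L=D["thin"]
p=proj("scene",[[.534,-.125,.052]])[0]; hsv=cv2.cvtColor(b,cv2.COLOR_BGR2HSV)
m=((hsv[...,1]<60)&(hsv[...,2]>75)).astype(np.uint8); bb=np.zeros_like(m); u,v=p.astype(int); bb[v-12:v+12,u-25:u+25]=1
m=m*bb; _,l,st,_=cv2.connectedComponentsWithStats(m); k=1+np.argmax(st[1:,4]); m=(l==k).astype(np.float32); print(p,st[k])
mod=lambda v:[cyl(r,L,v[0],v[1],.052,v[2])]
print(fit([.534,-.125,.005],mod,{"scene":m}))
t=cv2.imread("pics/t1.png"); hsv=cv2.cvtColor(t,cv2.COLOR_BGR2HSV)
q=proj("top",cyl(r,L,.534,-.125,.052,.005)); print("top pred",q.min(0),q.max(0))
m=((hsv[...,1]<60)&(hsv[...,2]>60))
for y in range(176,224): 
    pass
print("rows grey",[ (y,int(m[y,339:346].sum())) for y in list(range(175,184))+list(range(214,226))])
print("right edge", [int(343+np.argmin(m[y,343:352])) for y in range(180,220,4)])
E
```

```text
[298.04113995 159.04856516] [278 152  40  15 261]
(array([ 0.53658081, -0.12441247, -0.01210739]), np.float64(0.14114630222320557))
top pred [337.30552132 178.39204323] [345.06554627 220.38712324]
rows grey [(175, 0), (176, 0), (177, 0), (178, 1), (179, 5), (180, 5), (181, 5), (182, 5), (183, 5), (214, 5), (215, 5), (216, 6), (217, 6), (218, 6), (219, 6), (220, 5), (221, 3), (222, 3), (223, 3), (224, 3), (225, 3)]
right edge [344, 344, 344, 344, 344, 344, 344, 344, 344, 345]
```

Call:
arm_command(steps=[0,0,-1.203,0,0.003,0.04,0.06,0,0,-1.203,0,0.003,0.04,0.06,0,0,-1.203,0,0.003,0.04,0.06,0,0,-1.203,0,0.003,0.04,0.06,0,0,-1.203,0,0.003,0.04,0.06,0,0,-1.203,0,0.003,0.04,0.06,0,0,-1.203,0,0.003,0.04,0.06,0,0,-1.203,0,0.003,0.04,0.06,0,0,-1.203,0,0.003,0.04,0.06,0,0,-1.203,0,0.003,0.04,0.06,0,0,-1.203,0,0.003,0.04,0.06,0,0,-1.203,0,0.003,0.04,0.06])

```text
t: 9.05
position: [0.6588, 0.0753, 0.1267]
ee_rot: [0.22, 0.975, -0.0, 0.0]
wrist_force: [-0.3, 0.5, -1.0]
finger_gap: 0.704
grasp_force: 0.0
```

```bash
python3 -c "
from h import *
print(rel(.659,.075,.003,2.71))"
```

```text
t 9.05 pos [0.6588 0.0753 0.1267] gap 0.704 F [-0.3  0.5 -1. ] grasp 0.0
[-0.0002, 0.0004, -0.0121, -0.0002, -0.0002, 0.1237]
```

Seated pose matches the prediction within about 1 mm. Grasping the narrow tube.

Call:
arm_command(steps=[0,0,-0.012,0,0,0.035,0.06,0,0,-0.012,0,0,0.07,0.06,0,0,-0.012,0,0,0.1,0.06,0,0,-0.012,0,0,0.124,0.06,0,0,-0.012,0,0,0.124,0.06,0,0,-0.012,0,0,0.124,0.06,0,0,-0.012,0,0,0.124,0.015,0,0,-0.012,0,0,0.124,0.015,0,0,-0.012,0,0,0.124,0.015,0,0,-0.012,0,0,0.124,0.015,0,0,-0.012,0,0,0.124,0.015,0,0,-0.012,0,0,0.124,0.015])

```text
t: 10.05
position: [0.6602, 0.0754, 0.0054]
ee_rot: [0.212, 0.977, 0.0, 0.002]
wrist_force: [-1.2, -0.7, 6.5]
finger_gap: 0.322
grasp_force: 39.2
```

Call:
arm_command(steps=[0,0,0,0,0,-0.01,0.015,0,0,0,0,0,-0.03,0.015,0,0,0,0,0,-0.06,0.015,0,0,0,0,0,-0.1,0.015,0,0,0,0,0,-0.14,0.015,0,0,0,0,0,-0.14,0.015,0,0,0,0,0,-0.14,0.015])

```text
t: 10.63
position: [0.6604, 0.0755, 0.1474]
ee_rot: [0.211, 0.977, 0.001, 0.003]
wrist_force: [0.1, -0.0, -0.5]
finger_gap: 0.325
grasp_force: 39.6
```

```bash
python3 -c "
from h import *
print(rel(.534,-.187,.13,.005))"
```

```text
t 10.63 pos [0.6604 0.0755 0.1474] gap 0.325 F [ 0.1 -0.  -0.5] grasp 39.6
[0.0095, -0.0027, 2.7104, 0.0067, -0.2913, 0.0164]
```

Call:
arm_command(steps=[0,0,2.71,0.007,-0.291,0,0.015,0,0,2.71,0.007,-0.291,0,0.015,0,0,2.71,0.007,-0.291,0,0.015,0,0,2.71,0.007,-0.291,0,0.015,0,0,2.71,0.007,-0.291,0,0.015,0,0,2.71,0.007,-0.291,0,0.015,0,0,2.71,0.007,-0.291,0,0.015,0,0,2.71,0.007,-0.291,0,0.015,0,0,2.71,0.007,-0.291,0,0.015,0,0,2.71,0.007,-0.291,0,0.015,0,0,2.71,0.007,-0.291,0,0.015,0,0,2.71,0.007,-0.291,0,0.015])

```text
t: 11.63
position: [0.5316, -0.1868, 0.1419]
ee_rot: [0.823, 0.568, -0.0, -0.0]
wrist_force: [0.8, -0.5, -0.5]
finger_gap: 0.323
grasp_force: 39.7
```

```bash
python3 -c "
from h import *
print(rel(.534,-.187,.13,.005))"
```

```text
t 11.63 pos [ 0.5316 -0.1868  0.1419] gap 0.323 F [ 0.8 -0.5 -0.5] grasp 39.7
[-0.0009, 0.0008, 1.2039, 0.0007, 0.0024, 0.0119]
```

Call:
arm_command(steps=[0,0,1.204,0.001,0.002,0.012,0.015,0,0,1.204,0.001,0.002,0.012,0.015,0,0,1.204,0.001,0.002,0.012,0.015,0,0,1.204,0.001,0.002,0.012,0.015,0,0,1.204,0.001,0.002,0.012,0.015,0,0,1.204,0.001,0.002,0.012,0.015,0,0,1.204,0.001,0.002,0.012,0.015,0,0,1.204,0.001,0.002,0.012,0.015,0,0,1.204,0.001,0.002,0.012,0.015,0,0,1.204,0.001,0.002,0.012,0.015,0,0,1.204,0.001,0.002,0.012,0.015,0,0,1.204,0.001,0.002,0.012,0.015])

```text
t: 12.63
position: [0.534, -0.1864, 0.1301]
ee_rot: [1.0, 0.007, -0.0, -0.0]
wrist_force: [-0.3, 0.6, -0.4]
finger_gap: 0.32
grasp_force: 39.7
```

```bash
python3 -c "
from h import *
print(rel(.534,-.187,.044,.005))"
```

```text
t 12.63 pos [ 0.534  -0.1864  0.1301] gap 0.32 F [-0.3  0.6 -0.4] grasp 39.7
[-0.0001, 0.0008, 0.0094, 0.0, 0.0006, 0.0861]
```

Call:
arm_command(steps=[0,0,0.009,0,0.001,0.035,0.015,0,0,0.009,0,0.001,0.06,0.015,0,0,0.009,0,0.001,0.072,0.015,0,0,0.009,0,0.001,0.077,0.015,0,0,0.009,0,0.001,0.08,0.015,0,0,0.009,0,0.001,0.082,0.015,0,0,0.009,0,0.001,0.084,0.015,0,0,0.009,0,0.001,0.084,0.015])

```text
t: 13.3
position: [0.535, -0.1877, 0.0477]
ee_rot: [1.0, 0.002, 0.001, 0.0]
wrist_force: [0.5, 0.1, -0.8]
finger_gap: 0.327
grasp_force: 39.7
```

Call:
arm_command(steps=[0,0,0,0,0,0.001,0.015,0,0,0,0,0,0.002,0.015,0,0,0,0,0,0.003,0.015,0,0,0,0,0,0.003,0.015])

```text
t: 13.63
position: [0.5351, -0.1874, 0.0455]
ee_rot: [1.0, 0.002, 0.001, 0.0]
wrist_force: [-2.5, 3.5, 8.8]
finger_gap: 0.316
grasp_force: 40.7
```

Contact has just begun. Releasing, then moving on to the wide tube.

Call:
arm_command(steps=[0,0,0,0,0,0.002,0.045,0,0,0,0,0,0.002,0.045,0,0,0,0,0,0.002,0.045,0,0,0,0,0,0.002,0.045,0,0,0,0,0,-0.02,0.045,0,0,0,0,0,-0.05,0.045,0,0,0,0,0,-0.09,0.06,0,0,0,0,0,-0.12,0.065,0,0,0,0,0,-0.12,0.065,0,0,0,0,0,-0.12,0.065])

```text
t: 14.47
position: [0.5355, -0.1879, 0.166]
ee_rot: [1.0, 0.001, 0.002, 0.001]
wrist_force: [0.6, 0.2, -1.0]
finger_gap: 0.762
grasp_force: 0.0
```

```bash
python3 -c "
from h import *
print(rel(.439,.1208,.13,.668))"
```

```text
t 14.47 pos [ 0.5355 -0.1879  0.166 ] gap 0.762 F [ 0.6  0.2 -1. ] grasp 0.0
[0.0029, -0.0033, -0.6652, -0.0958, -0.309, 0.0351]
```

Call:
arm_command(steps=[0,0,-0.665,-0.096,-0.309,0.035,0.065,0,0,-0.665,-0.096,-0.309,0.035,0.065,0,0,-0.665,-0.096,-0.309,0.035,0.065,0,0,-0.665,-0.096,-0.309,0.035,0.065,0,0,-0.665,-0.096,-0.309,0.035,0.065,0,0,-0.665,-0.096,-0.309,0.035,0.065,0,0,-0.665,-0.096,-0.309,0.035,0.065,0,0,-0.665,-0.096,-0.309,0.035,0.065,0,0,-0.665,-0.096,-0.309,0.035,0.065,0,0,-0.665,-0.096,-0.309,0.035,0.065,0,0,-0.665,-0.096,-0.309,0.035,0.065,0,0,-0.665,-0.096,-0.309,0.035,0.065])

```text
t: 15.47
position: [0.4378, 0.1203, 0.1283]
ee_rot: [0.945, 0.327, -0.0, 0.0]
wrist_force: [0.5, -0.0, 1.3]
finger_gap: 0.761
grasp_force: 0.0
```

```bash
python3 - <<'E'
from h import *
print(rel(.439,.1208,.003,.668))
b=grab_frame("scene")[:,:,::-1]; cv2.imwrite("pics/s2.png",b)
a=grab_frame("top")[:,:,::-1]; cv2.imwrite("pics/t2.png",a)
f=lambda x:cv2.resize(x,(600,300),interpolation=cv2.INTER_CUBIC)
cv2.imwrite("pics/p3.png",np.vstack([f(a[165:235,310:450]),f(b[120:190,240:380])]))
E
```

```text
t 15.47 pos [0.4378 0.1203 0.1283] gap 0.761 F [ 0.5 -0.   1.3] grasp 0.0
[0.0005, 0.0006, -0.0014, 0.0013, 0.0003, 0.1253]
```

View pics/p3.png

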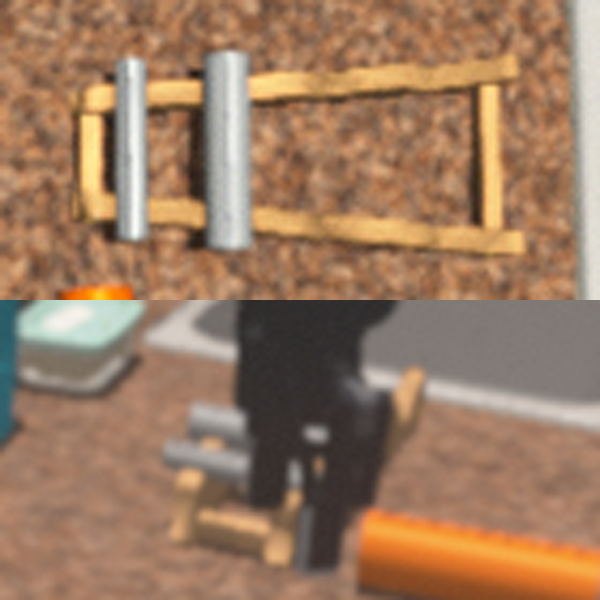

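Thin and narrow tubes are seated parallel, sticking out nearly equally, maybe 2 mm toward +x. I'll aim slightly lower in x from here. Grasping the wide tube.

Call:
arm_command(steps=[0,0,0,0.001,0,0.035,0.065,0,0,0,0.001,0,0.07,0.065,0,0,0,0.001,0,0.1,0.065,0,0,0,0.001,0,0.124,0.065,0,0,0,0.001,0,0.124,0.065,0,0,0,0.001,0,0.124,0.065,0,0,0,0.001,0,0.124,0.025,0,0,0,0.001,0,0.124,0.025,0,0,0,0.001,0,0.124,0.025,0,0,0,0.001,0,0.124,0.025,0,0,0,0.001,0,0.124,0.025,0,0,0,0.001,0,0.124,0.025])

```text
t: 16.57
position: [0.4399, 0.1219, 0.0069]
ee_rot: [0.945, 0.328, 0.002, 0.001]
wrist_force: [-0.2, -1.7, 5.9]
finger_gap: 0.429
grasp_force: 39.6
```

Call:
arm_command(steps=[0,0,0,0,0,-0.01,0.025,0,0,0,0,0,-0.03,0.025,0,0,0,0,0,-0.06,0.025,0,0,0,0,0,-0.1,0.025,0,0,0,0,0,-0.14,0.025,0,0,0,0,0,-0.14,0.025,0,0,0,0,0,-0.14,0.025])

```text
t: 17.15
position: [0.4399, 0.1223, 0.1487]
ee_rot: [0.945, 0.328, 0.003, 0.0]
wrist_force: [0.3, 0.5, -1.2]
finger_gap: 0.428
grasp_force: 40.3
```

```bash
python3 -c "
from h import *
print(rel(.5325,-.2585,.13,.005))"
```

```text
t 17.15 pos [0.4399 0.1223 0.1487] gap 0.428 F [ 0.3  0.5 -1.2] grasp 40.3
[0.0008, -0.0066, 0.6628, -0.1632, 0.3563, 0.0187]
```

Call:
arm_command(steps=[0,0,0.663,-0.163,0.356,0.018,0.025,0,0,0.663,-0.163,0.356,0.018,0.025,0,0,0.663,-0.163,0.356,0.018,0.025,0,0,0.663,-0.163,0.356,0.018,0.025,0,0,0.663,-0.163,0.356,0.018,0.025,0,0,0.663,-0.163,0.356,0.018,0.025,0,0,0.663,-0.163,0.356,0.018,0.025,0,0,0.663,-0.163,0.356,0.018,0.025,0,0,0.663,-0.163,0.356,0.018,0.025,0,0,0.663,-0.163,0.356,0.018,0.025,0,0,0.663,-0.163,0.356,0.018,0.025,0,0,0.663,-0.163,0.356,0.018,0.025])

```text
t: 18.15
position: [0.5303, -0.2593, 0.1259]
ee_rot: [1.0, 0.001, -0.001, -0.0]
wrist_force: [0.2, 0.7, -1.7]
finger_gap: 0.429
grasp_force: 40.4
```

Call:
arm_command(steps=[0,0,0,0,0,0,0.025,0,0,0,0,0,0,0.025,0,0,0,0,0,0,0.025])

```text
t: 18.4
position: [0.5309, -0.2575, 0.1272]
ee_rot: [1.0, 0.003, 0.0, 0.0]
wrist_force: [0.5, -0.6, -0.4]
finger_gap: 0.432
grasp_force: 40.4
```

```bash
python3 -c "
from h import *
print(rel(.5325,-.2585,.042,.005))"
```

```text
t 18.4 pos [ 0.5309 -0.2575  0.1272] gap 0.432 F [ 0.5 -0.6 -0.4] grasp 40.4
[0.0003, -0.0007, 0.0012, 0.0015, 0.001, 0.0852]
```

Call:
arm_command(steps=[0,0,0,0.001,0.001,0.035,0.025,0,0,0,0.001,0.001,0.06,0.025,0,0,0,0.001,0.001,0.074,0.025,0,0,0,0.001,0.001,0.08,0.025,0,0,0,0.001,0.001,0.083,0.025,0,0,0,0.001,0.001,0.085,0.025,0,0,0,0.001,0.001,0.086,0.025,0,0,0,0.001,0.001,0.086,0.025])

```text
t: 19.07
position: [0.5322, -0.2591, 0.0428]
ee_rot: [1.0, 0.003, 0.001, 0.0]
wrist_force: [-3.7, 3.7, 3.6]
finger_gap: 0.431
grasp_force: 40.8
```

Call:
arm_command(steps=[0,0,0,0,0,0.001,0.025,0,0,0,0,0,0.002,0.054,0,0,0,0,0,0.002,0.054,0,0,0,0,0,0.002,0.054,0,0,0,0,0,0.002,0.054,0,0,0,0,0,-0.02,0.054,0,0,0,0,0,-0.05,0.054,0,0,0,0,0,-0.09,0.065,0,0,0,0,0,-0.12,0.075,0,0,0,0,0,-0.12,0.075,0,0,0,0,0,-0.12,0.075])

```text
t: 19.98
position: [0.5329, -0.2602, 0.1633]
ee_rot: [1.0, 0.002, 0.002, 0.001]
wrist_force: [-0.7, -0.3, -0.7]
finger_gap: 0.881
grasp_force: 0.0
```

```bash
python3 -c "
from h import *
print(rel(.4385,.328,.14,2.768))"
```

```text
t 19.98 pos [ 0.5329 -0.2602  0.1633] gap 0.881 F [-0.7 -0.3 -0.7] grasp 0.0
[0.0065, 0.002, -2.7633, -0.0917, -0.5887, 0.0216]
```

Call:
arm_command(steps=[0,0,-2.763,-0.092,-0.589,0,0.075,0,0,-2.763,-0.092,-0.589,0,0.075,0,0,-2.763,-0.092,-0.589,0,0.075,0,0,-2.763,-0.092,-0.589,0,0.075,0,0,-2.763,-0.092,-0.589,0,0.075,0,0,-2.763,-0.092,-0.589,0,0.075,0,0,-2.763,-0.092,-0.589,0,0.075,0,0,-2.763,-0.092,-0.589,0,0.075,0,0,-2.763,-0.092,-0.589,0,0.075,0,0,-2.763,-0.092,-0.589,0,0.075,0,0,-2.763,-0.092,-0.589,0,0.075,0,0,-2.763,-0.092,-0.589,0,0.075])

```text
t: 20.98
position: [0.4511, 0.2357, 0.1595]
ee_rot: [0.728, 0.686, -0.001, 0.0]
wrist_force: [1.1, 0.2, -0.3]
finger_gap: 0.877
grasp_force: 0.0
```

```bash
python3 -c "
from h import *
print(rel(.4385,.328,.14,2.768))"
```

```text
t 20.98 pos [0.4511 0.2357 0.1595] gap 0.877 F [ 1.1  0.2 -0.3] grasp 0.0
[-0.0013, 0.0005, -1.2571, 0.0914, -0.0181, 0.0194]
```

Call:
arm_command(steps=[0,0,-1.257,0.091,-0.018,0.02,0.075,0,0,-1.257,0.091,-0.018,0.02,0.075,0,0,-1.257,0.091,-0.018,0.02,0.075,0,0,-1.257,0.091,-0.018,0.02,0.075,0,0,-1.257,0.091,-0.018,0.02,0.075,0,0,-1.257,0.091,-0.018,0.02,0.075,0,0,-1.257,0.091,-0.018,0.02,0.075,0,0,-1.257,0.091,-0.018,0.02,0.075,0,0,-1.257,0.091,-0.018,0.02,0.075,0,0,-1.257,0.091,-0.018,0.02,0.075,0,0,-1.257,0.091,-0.018,0.02,0.075,0,0,-1.257,0.091,-0.018,0.02,0.075])

```text
t: 21.98
position: [0.4401, 0.3257, 0.1396]
ee_rot: [0.19, 0.982, -0.001, -0.0]
wrist_force: [-1.0, -0.4, -0.7]
finger_gap: 0.879
grasp_force: 0.0
```

```bash
python3 -c "
from h import *
print(rel(.4385,.328,.004,2.768))"
```

```text
t 21.98 pos [0.4401 0.3257 0.1396] gap 0.879 F [-1.  -0.4 -0.7] grasp 0.0
[-0.0016, -0.0003, -0.0096, 0.0023, 0.0018, 0.1355]
```

Call:
arm_command(steps=[0,0,-0.01,0.002,0.002,0.035,0.075,0,0,-0.01,0.002,0.002,0.07,0.075,0,0,-0.01,0.002,0.002,0.1,0.075,0,0,-0.01,0.002,0.002,0.124,0.075,0,0,-0.01,0.002,0.002,0.135,0.075,0,0,-0.01,0.002,0.002,0.135,0.075,0,0,-0.01,0.002,0.002,0.135,0.035,0,0,-0.01,0.002,0.002,0.135,0.035,0,0,-0.01,0.002,0.002,0.135,0.035,0,0,-0.01,0.002,0.002,0.135,0.035,0,0,-0.01,0.002,0.002,0.135,0.035,0,0,-0.01,0.002,0.002,0.135,0.035])

```text
t: 22.98
position: [0.4404, 0.3293, 0.0078]
ee_rot: [0.184, 0.983, 0.001, 0.001]
wrist_force: [-0.0, -1.1, 7.5]
finger_gap: 0.546
grasp_force: 41.5
```

Call:
arm_command(steps=[0,0,0,0,0,-0.01,0.035,0,0,0,0,0,-0.03,0.035,0,0,0,0,0,-0.06,0.035,0,0,0,0,0,-0.1,0.035,0,0,0,0,0,-0.14,0.035,0,0,0,0,0,-0.15,0.035,0,0,0,0,0,-0.15,0.035])

```text
t: 23.57
position: [0.4407, 0.3296, 0.1607]
ee_rot: [0.184, 0.983, 0.003, 0.003]
wrist_force: [0.1, 0.4, -1.1]
finger_gap: 0.55
grasp_force: 41.4
```

```bash
python3 -c "
from h import *
print(rel(.5325,-.3395,.15,.005))"
```

```text
t 23.57 pos [0.4407 0.3296 0.1607] gap 0.55 F [ 0.1  0.4 -1.1] grasp 41.4
[0.0078, -0.0072, 2.7665, -0.3275, -0.5907, 0.0086]
```

Call:
arm_command(steps=[0,0,2.766,-0.328,-0.591,0,0.035,0,0,2.766,-0.328,-0.591,0,0.035,0,0,2.766,-0.328,-0.591,0,0.035,0,0,2.766,-0.328,-0.591,0,0.035,0,0,2.766,-0.328,-0.591,0,0.035,0,0,2.766,-0.328,-0.591,0,0.035,0,0,2.766,-0.328,-0.591,0,0.035,0,0,2.766,-0.328,-0.591,0,0.035,0,0,2.766,-0.328,-0.591,0,0.035,0,0,2.766,-0.328,-0.591,0,0.035,0,0,2.766,-0.328,-0.591,0,0.035,0,0,2.766,-0.328,-0.591,0,0.035])

```text
t: 24.57
position: [0.5068, -0.1687, 0.1549]
ee_rot: [0.806, 0.591, -0.0, -0.0]
wrist_force: [2.1, 1.0, -1.3]
finger_gap: 0.55
grasp_force: 41.5
```

```bash
python3 -c "
from h import *
print(rel(.5325,-.3395,.15,.005))"
```

```text
t 24.57 pos [ 0.5068 -0.1687  0.1549] gap 0.55 F [ 2.1  1.  -1.3] grasp 41.5
[-0.0005, 0.0004, 1.2603, -0.1551, 0.0759, 0.0048]
```

Call:
arm_command(steps=[0,0,1.26,-0.155,0.076,0,0.035,0,0,1.26,-0.155,0.076,0,0.035,0,0,1.26,-0.155,0.076,0,0.035,0,0,1.26,-0.155,0.076,0,0.035,0,0,1.26,-0.155,0.076,0,0.035,0,0,1.26,-0.155,0.076,0,0.035,0,0,1.26,-0.155,0.076,0,0.035,0,0,1.26,-0.155,0.076,0,0.035,0,0,1.26,-0.155,0.076,0,0.035,0,0,1.26,-0.155,0.076,0,0.035,0,0,1.26,-0.155,0.076,0,0.035,0,0,1.26,-0.155,0.076,0,0.035])

```text
t: 25.57
position: [0.5341, -0.337, 0.1549]
ee_rot: [1.0, 0.007, -0.0, -0.0]
wrist_force: [0.2, -0.2, -1.1]
finger_gap: 0.55
grasp_force: 41.7
```

```bash
python3 -c "
from h import *
print(rel(.5325,-.3395,.038,.005))"
```

```text
t 25.57 pos [ 0.5341 -0.337   0.1549] gap 0.55 F [ 0.2 -0.2 -1.1] grasp 41.7
[-0.0005, 0.0008, 0.0097, -0.0016, 0.0025, 0.1169]
```

Call:
arm_command(steps=[0,0,0.01,-0.002,0.002,0.035,0.035,0,0,0.01,-0.002,0.002,0.07,0.035,0,0,0.01,-0.002,0.002,0.095,0.035,0,0,0.01,-0.002,0.002,0.108,0.035,0,0,0.01,-0.002,0.002,0.113,0.035,0,0,0.01,-0.002,0.002,0.116,0.035,0,0,0.01,-0.002,0.002,0.117,0.035,0,0,0.01,-0.002,0.002,0.117,0.035])

```text
t: 26.23
position: [0.5333, -0.3398, 0.0405]
ee_rot: [1.0, 0.001, 0.001, 0.001]
wrist_force: [-0.1, -0.2, -0.4]
finger_gap: 0.55
grasp_force: 41.7
```

Call:
arm_command(steps=[0,0,0,0,0,0.001,0.035,0,0,0,0,0,0.002,0.035,0,0,0,0,0,0.003,0.035,0,0,0,0,0,0.003,0.035])

```text
t: 26.57
position: [0.5333, -0.3396, 0.0382]
ee_rot: [1.0, 0.001, 0.001, 0.001]
wrist_force: [-2.9, 3.1, 8.9]
finger_gap: 0.549
grasp_force: 42.6
```

Contact made. Releasing and retreating.

Call:
arm_command(steps=[0,0,0,0,0,0.001,0.063,0,0,0,0,0,0.001,0.063,0,0,0,0,0,0.001,0.063,0,0,0,0,0,0.001,0.063,0,0,0,0,0,-0.02,0.063,0,0,0,0,0,-0.05,0.063,0,0,0,0,0,-0.09,0.07,0,0,0,0,0,-0.13,0.075,0,0,0,0,0,-0.16,0.075,0,0,0,0,0,-0.16,0.075])

```text
t: 27.4
position: [0.534, -0.3403, 0.2036]
ee_rot: [1.0, 0.001, 0.004, 0.003]
wrist_force: [0.5, -1.5, 1.4]
finger_gap: 0.878
grasp_force: 0.0
```

Call:
arm_command(steps=[0,0,0,-0.15,-0.35,0,0.075,0,0,0,-0.15,-0.35,0,0.075,0,0,0,-0.15,-0.35,0,0.075,0,0,0,-0.15,-0.35,0,0.075,0,0,0,-0.15,-0.35,0,0.075,0,0,0,-0.15,-0.35,0,0.075,0,0,0,-0.15,-0.35,0,0.075,0,0,0,-0.15,-0.35,0,0.075,0,0,0,-0.15,-0.35,0,0.075,0,0,0,-0.15,-0.35,0,0.075,0,0,0,-0.15,-0.35,0,0.075,0,0,0,-0.15,-0.35,0,0.075])

```text
t: 28.4
position: [0.3821, 0.0041, 0.1959]
ee_rot: [1.0, 0.004, 0.001, -0.002]
wrist_force: [-0.4, -0.9, 0.1]
finger_gap: 0.882
grasp_force: 0.0
```

```bash
python3 - <<'E'
from h import *
a=grab_frame("top")[:,:,::-1]; b=grab_frame("scene")[:,:,::-1]; cv2.imwrite("pics/t4.png",a); cv2.imwrite("pics/s4.png",b)
f=lambda x:cv2.resize(x,(600,300),interpolation=cv2.INTER_CUBIC)
cv2.imwrite("pics/p4.png",np.vstack([f(a[165:235,310:450]),f(b[115:195,240:400])]))
for k in("thin","narrow","wide","thick"):
    r,L=D[k]; y=-.2322-GY[k]; c=proj("top",[[.534,y,.052]])[0]; g=greymask(a,c,34)
    print(k,fit([.534,y,.005],lambda v:[cyl(r,L,v[0],v[1],.052,v[2])],{"top":g}),round(y,4))
E
```

```text
thin (array([ 0.534 , -0.1247,  0.005 ]), np.float64(1.0)) -0.1247
narrow (array([ 0.534 , -0.1872,  0.005 ]), np.float64(1.0)) -0.1872
wide (array([ 0.534 , -0.2587,  0.005 ]), np.float64(1.0)) -0.2587
thick (array([ 0.53265187, -0.33739576,  0.00457131]), np.float64(0.06561547517776489)) -0.3397
```

View pics/p4.png

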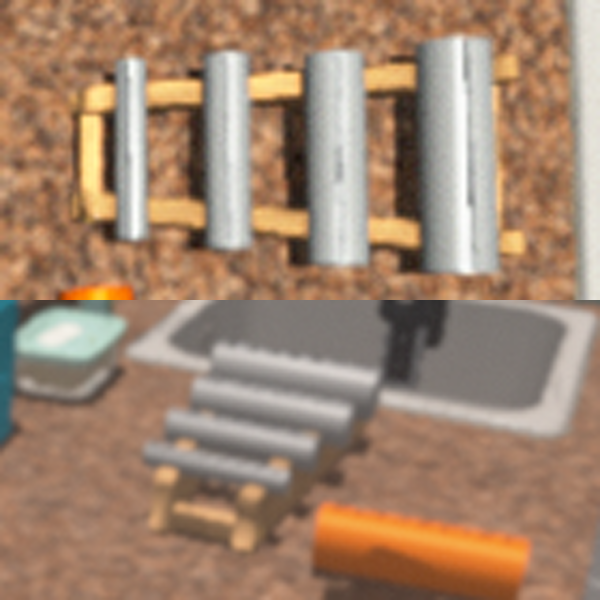

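All four tubes lie parallel in their own grooves, at (131,150), (228,150), (338,157) and (458,155) in the upper panel. A quick numeric check of centring before handing in.

```bash
python3 - <<'E'
from h import *
a=cv2.imread("pics/t4.png"); hsv=cv2.cvtColor(a,cv2.COLOR_BGR2HSV); m0=((hsv[...,1]<60)&(hsv[...,2]>75)).astype(np.uint8)
for k in("thin","narrow","wide","thick"):
    r,L=D[k]; y=-.2322-GY[k]; q=proj("top",cyl(r,L,.534,y,.052,0)); (x0,y0),(x1,y1)=(q.min(0)-5).astype(int),(q.max(0)+6).astype(int)
    m=np.zeros_like(m0); m[y0:y1,x0:x1]=m0[y0:y1,x0:x1]; m=cv2.morphologyEx(m,cv2.MORPH_CLOSE,np.ones((3,3)))
    _,l,st,_=cv2.connectedComponentsWithStats(m); m=(l==1+np.argmax(st[1:,4])).astype(np.float32)
    g=fit([.534,y,.005],lambda v:[cyl(r,L,v[0],v[1],.052,v[2])],{"top":m}); print(k,np.round(g[0],4),round(g[1],3),"expected y",round(y,4))
E
```

```text
thin [ 0.5338 -0.1226  0.0009] 0.063 expected y -0.1247
narrow [ 0.5347 -0.1856 -0.0087] 0.057 expected y -0.1872
wide [ 0.53   -0.2569  0.0137] 0.042 expected y -0.2587
thick [ 0.5325 -0.3375  0.0095] 0.054 expected y -0.3397
```

Groove spacing matches (63.0, 71.3 and 80.6 mm against 62.5, 71.5 and 81), and every tube is centred within a few mm. The arm is clear, so I'm handing in.

```bash
python3 -c "
from workcell import env
print(env.hand_in())"
```

```text
the job is handed in; nothing more can be done
None
```

I handed the job in after about 28 s of robot time: all four tubes rest level in their own grooves, thinnest to thickest and centred to within about 4 mm, and I never moved the spice jar, salt shaker, garlic or orange look-alike.

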